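# Clear the cleaner's lid, then hold it open

### The arm

A 6-joint arm with a two-finger parallel gripper is mounted at the origin on the work surface. World frame = base frame: x ahead of the robot, y to its left, z up, the work surface at z = 0. Lengths are in mm, angles in rad, forces in N, time in s.
With the tool pointing down it reaches from about 400 to 925 mm from the base axis. Payload 12.5 kg.
Tool frame: the origin (TCP) lies between the finger pads; the fingertips stand 19 mm ahead of it and the grasp point (between the pads) is the TCP (env.nose_length is the distance from the TCP to the fingertips, in mm); z points along the fingers, y is the line along which they close (so a half turn about z gives the same grasp; the last joint's range is limited). The gripper opens to 95 mm and grips with 3 to 60 N. Pads are 20 mm wide; open, the fingers measure 119 mm over their backs; the gripper's body (75 mm by 180 mm) begins 59 mm behind the grasp point.
Start: joints at [1.204, 0.491, 1.559, -0, 1.092, -0.106], TCP at [161.141, 603.888, 207.361] pointing down, gripper open.
Joint ranges: [-3.1, 3.1], [-0.84, 2.19], [0.05, 2.79], [-1.13, 4.28], [0.06, 2.93], [-2.69, 2.69]. Speed limits (rad/s): [2.22, 2.22, 2.79, 3.14, 3.14, 3.14].

### API

Orientations are given as [roll, pitch, yaw] about the fixed x, y, z axes, in that order (R = Rz(yaw) Ry(pitch) Rx(roll)).
In Python, from cell import env gives the robot as it stands. The module is installed in compiled form; this text tells all that it offers.
- The arm moves only by the tool drive_tool, never from a script. Its argument "rows" is a list that holds one entry, the list of rows, each a list of 7 numbers: the shift along the tool's x, y, z scaled (see below), then the turn, a rotation vector about the tool's x, y, z scaled (see below), then the opening, from 0 (shut) to 1 (fully open). In form: [[[tx, ty, tz, ax, ay, az, jaw], ...]]. A call has 1 to 5 rows; each row shifts and turns the commanded pose from where the row before left it, along the tool's axes as they then stand; what a row does not reach is not made up. The controller multiplies each number of a shift by 250 mm and each number of a turn by 180 degrees. A row lasts 1/8 s, in which the tool goes at most 62.5 mm and 10.7 degrees, less where a joint would pass 70% of its speed; a pose out of reach is approached as far as the arm can. A call with a number of a shift or a turn outside -1 to 1 is refused whole. A call with a gripper value outside its range is refused whole. The fingers move at their own pace and stop on an object; the grip force is fixed at half the most. Time passes only in rows, so rows that do not move let the fingers close. It gives the time, the measured TCP pose, the force, the opening and the grip force at its end, in the units of the state.
- env.state(): the state, without advancing time (a new reading comes with each control period).
- env.read_camera(name): name is "scene" or "top"; returns a dict with "color" (400x640x3 uint8, blue, green, red), "camera_matrix" (3x3 intrinsics, pixels), "pose" (4x4, takes a point from camera to world coordinates). Camera axes: x right, y up, looking along -z (the intrinsics and any distortion apply to the point x, -y, -z); pixel columns grow to the right and rows downward; lengths in mm; the calibration is good to about 2 mm. A picture is of the moment at which its call begins. There is no depth.
- env.job_done(): hands the job in; it is judged then, once.
Trained networks look in a picture, given as the dict that the camera call returned (one of the last four; its "shot" number tells which), for a name from the list of things; names that differ only in an ending like _2 or _b are one class to them, and where a whole thing is asked for, a point or a joint stands for the part that bears it (a point fixed in the world has none). Each returns a list of dicts, best first, with "score" (0 to 1); they miss things now and then, are a little off and sometimes report something else, mostly with a low value. They report only what shows in the picture. A call takes as long as a camera call. They do not tell look-alikes from the thing itself.
- env.search_frame(name, picture): "at" ([x, y, z] in mm, in the coordinates of the camera as it stood for that picture, good to about 4 mm: the middle of the surface that is visible of it).
- env.place_of(name, picture): "at" ([x, y, z] in mm, in the coordinates of the camera as it stood for that picture, good to about 4 mm: a listed point, or the origin of a listed thing).
The state is a dict: "t": time; "joints": joint angles; "qvel": joint speeds; "tau": joint torques, N m; "eef_pos": TCP position; "tcp_rot": TCP orientation; "ft_force": force on the tool from outside, world axes, zero at the start; "moment": the same for the moment, N m; "opening": opening from 0.0 (shut) to 1.0 (fully open); "grip_force": force on a finger pad.
Only numpy, scipy, OpenCV 4.12 (cv2) and the standard library are available. Lean on these libraries where they do the work, as an engineer would, in place of code of your own. Each camera call takes 0.05 s, during which the arm holds its last target. There are 200 camera calls.

### The job

Using the scraper block, and not the fingers, sweep all four metal offcuts off the closed lid of the ultrasonic cleaner sideways into the red scrap tray beside it, then stand the scraper upright back on its green pad and let it go. Only then raise the lid by its bar handle to 50 degrees from closed and finish while still holding it there with the gripper, because it falls shut by itself. Leave the other things on the bench where they are.

Things in the scene. Friction and masses are not known exactly. Their poses are not given: they have to be found in the camera images.
- cleaner: Grey ultrasonic cleaner, fixed box 180 mm deep (x) by 210 wide (y) by 100 high with a hinged black lid. Origin at the centre of its underside on the table; x points to its back (hinge side, away from the robot), y to its left; yaw within 0.25 rad. The closed lid is a flat plate 180 (x) by 230 (y) by 8 mm, overhanging 10 mm at each y side, its top face 108.5 mm above the table
- lid (a joint): Hinge of the cleaner's lid, along the cleaner's y at the top of its back edge: 0 rad closed, grows as the front edge rises, stop at 1.4 rad (80 degrees); 50 degrees is 0.873. No friction to speak of: the lid (0.3 to 0.55 kg) falls shut whenever it is let go
- lid_handle (a point): Middle of the lid's steel bar handle: round bar 10 mm thick, 110 mm long, parallel to the cleaner's y, on a leg at each end, its axis 35 mm above the lid's top face and 30 mm back from the front edge (60 mm in front of the cleaner's origin when closed). Moves and turns with the lid; when closed it is 150 mm in front of and 43 mm above the hinge axis
- lid_hinge (a point): Middle of the lid's hinge axis, at the cleaner's back edge (90 mm behind its origin), 100.5 mm above the table; turns with the lid
- scraper: Scraper block of pale wood with a black rubber foot, 120 mm long (its x) by 26 mm thick (its y) by 60 mm high, 100 to 170 g; origin at the centre of its underside, z up. Stands on the green pad at the start
- pad: Flat green pad fixed to the table, 150 mm (x) by 100 mm (y), 4 mm thick; origin at the centre of its underside. The scraper's place
- scrap_tray: Red open tray, fixed, 180 mm (x) by 100 mm (y) by 50 mm high, walls and floor 4 mm, origin at the centre of its underside. It stands close against one side of the cleaner (left or right, it varies), its centre 157 mm to the side of the cleaner's origin, parallel to it, its near wall below the lid's overhang
- blue_tray: Blue open tray of the same size, fixed, against the other side of the cleaner; no offcut belongs in it
- chip1: Brass strip offcut 22 by 13 mm, 5 mm thick, about 12 g; origin at the centre of its underside, z up. Starts flat on the closed lid, at any yaw, its centre from 24 mm in front (-x) to 54 mm behind (+x) the cleaner's origin and within 62 mm to either side, clear of the others
- chip2: Brass disc offcut, 20 mm across, 5 mm thick, about 12 g; origin at the centre of its underside, z up. Starts flat on the closed lid, at any yaw, its centre from 24 mm in front (-x) to 54 mm behind (+x) the cleaner's origin and within 62 mm to either side, clear of the others
- chip3: Copper L-shaped offcut about 20 by 18 mm, 5 mm thick, about 12 g; origin at the centre of its underside, z up. Starts flat on the closed lid, at any yaw, its centre from 24 mm in front (-x) to 54 mm behind (+x) the cleaner's origin and within 62 mm to either side, clear of the others
- chip4: Copper square offcut 17 by 17 mm, 5 mm thick, about 12 g; origin at the centre of its underside, z up. Starts flat on the closed lid, at any yaw, its centre from 24 mm in front (-x) to 54 mm behind (+x) the cleaner's origin and within 62 mm to either side, clear of the others
- mug: Blue mug 80 mm wide, 90 mm high, a bystander; origin at the centre of its underside
- jar: Amber glass jar 60 mm wide, 85 mm high, a bystander; origin at the centre of its underside
- mallet: Hammer lying on the bench, a bystander
- saw: Black C-shaped saw frame 150 mm across, with a handle, lying flat, a bystander; origin at the middle of the C
- mandrel: Steel tapered ring mandrel standing on a round foot, 44 mm wide, 110 mm high, a bystander; origin at the centre of its underside
- dome_punch: Brass doming punch standing upright, 32 mm wide, 66 mm high, a bystander; origin at the centre of its underside
Things that resemble listed ones, but are neither listed nor needed, are in the scene too. Of the things like the pad, leave any that is pink; of the rest the larger one is meant. What is shaped like the scraper but turquoise is not meant.

How it is judged:
By the outcome, as a careful person would: the job done as asked, in the order asked, and still so for the second after the job is handed in, while the arm keeps its last pose, push and grip.
It also fails if it takes over 72 s, if anything falls off the work surface, if the arm or the gripper's body presses on something with over 40 N, if the wrist force passes 120 N, or if a joint passes its speed limit or range.

## Working session

There is one attempt and no reset: what is moved stays moved. The work goes in short steps, Python scripts to look and compute and a tool call to move; the robot and the scene stay as the last step left them, time stands still between calls to the robot, and variables do not carry over. Pictures are saved under pics/ and viewed, at most 10 in all, crops included, and the job is handed in when it is done.

Besides the shell and the picture viewer there is one more tool, called after "Emit:" as a command line: name --argument value ..., lists and objects as JSON in quotes. drive_tool: Moves the arm, as the interface text tells. Its arguments: {"type":"object","properties":{"rows":{"type":"array","items":{"type":"array","items":{"type":"array","items":{"type":"number","minimum":-1,"maximum":1}}}}},"required":["rows"]}

```bash
mkdir -p pics
cat > h.py <<'E'
import numpy as np, cv2
from cell import env
from scipy.spatial.transform import Rotation as Rn
def w(p,at): return (np.array(p['pose'])@np.r_[at,1])[:3]
def pix(p,X):
    c=(np.linalg.inv(np.array(p['pose']))@np.r_[X,1])[:3]; K=np.array(p['camera_matrix'])
    q=K@np.array([c[0],-c[1],-c[2]]); return q[:2]/q[2]
def ray(p,uv,z):
    K=np.array(p['camera_matrix']); T=np.array(p['pose'])
    d=np.linalg.inv(K)@np.r_[uv,1]; d=T[:3,:3]@np.array([d[0],-d[1],-d[2]]); o=T[:3,3]
    return o+d*(z-o[2])/d[2]
E
python3 - <<'E'
from h import *
for n in("scene","top"):
    p=env.read_camera(n); cv2.imwrite(f"pics/{n}0.png",p['color'])
    print(n,np.array(p['pose']).round(2).tolist(),np.array(p['camera_matrix']).round(1).tolist(),[k for k in p])
    for o in "cleaner lid_handle lid_hinge scraper pad scrap_tray blue_tray chip1 chip2 chip3 chip4 mug jar mallet saw mandrel dome_punch".split():
        for r in env.place_of(o,p)[:3]:
            X=w(p,r['at']); print(o,round(r['score'],2),X.round(0),pix(p,X).round(0),{k:v for k,v in r.items() if k not in('at','score')})
print(env.state())
E
```

```text
scene [[0.66, -0.52, 0.55, 1192.24], [0.76, 0.44, -0.49, -545.66], [0.01, 0.73, 0.68, 905.52], [0.0, 0.0, 0.0, 1.0]] [[389.8, 0.0, 313.8], [0.0, 389.8, 200.7], [0.0, 0.0, 1.0]] ['color', 'camera_matrix', 'pose', 'shot']
cleaner 0.69 [590.  27.   2.] [324. 233.] {}
lid_handle 0.7 [527.  29. 147.] [311. 188.] {}
lid_hinge 0.97 [676.  20. 102.] [343. 227.] {}
scraper 0.91 [466. 400.   4.] [375. 167.] {}
scraper 0.36 [589. 180.   2.] [358. 211.] {}
pad 0.89 [469. 387.  -0.] [373. 169.] {}
pad 0.86 [397. 231.  -3.] [330. 178.] {}
pad 0.62 [280. 524.   1.] [362. 135.] {}
scrap_tray 0.94 [ 577. -133.    1.] [281. 257.] {}
blue_tray 0.84 [589. 184.  -0.] [358. 211.] {}
chip1 0.59 [639.  41. 107.] [339. 216.] {}
chip1 0.49 [559.  -8. 112.] [309. 208.] {}
chip1 0.44 [576.  61. 114.] [330. 200.] {}
chip2 0.59 [639.  41. 107.] [339. 216.] {}
chip2 0.49 [559.  -8. 112.] [309. 208.] {}
chip2 0.44 [576.  61. 114.] [330. 200.] {}
chip3 0.59 [639.  41. 107.] [339. 216.] {}
chip3 0.49 [559.  -8. 112.] [309. 208.] {}
chip3 0.44 [576.  61. 114.] [330. 200.] {}
chip4 0.59 [639.  41. 107.] [339. 216.] {}

[... 1954 characters left out ...]
1 [776. -63.   2.] [346. 135.] {}
{'t': 1.8, 'joints': array([ 1.20441022e+00,  4.90873334e-01,  1.55890360e+00,  4.55434454e-05,
        1.09169385e+00, -1.05610374e-01]), 'qvel': array([-0.00014565, -0.00045634, -0.0008172 , -0.00025996,  0.00154073,
       -0.00080575]), 'tau': array([ 2.11785962e-03, -6.12452173e+01, -2.58428085e+01,  6.93271891e-02,
        4.45998518e-02, -1.51176982e-05]), 'eef_pos': array([161.1239876 , 603.89376933, 207.37627412]), 'tcp_rot': array([ 3.14146721e+00, -2.73472323e-05,  2.88079593e+00]), 'ft_force': array([-0.6492126 ,  0.49098655,  0.01459018]), 'moment': array([-0.01343951, -0.0137307 , -0.00356521]), 'grip_force': 0.0, 'opening': 1.0011539809018835}
```

```bash
ls pics
```

```text
scene0.png
top0.png
```

View pics/scene0.png

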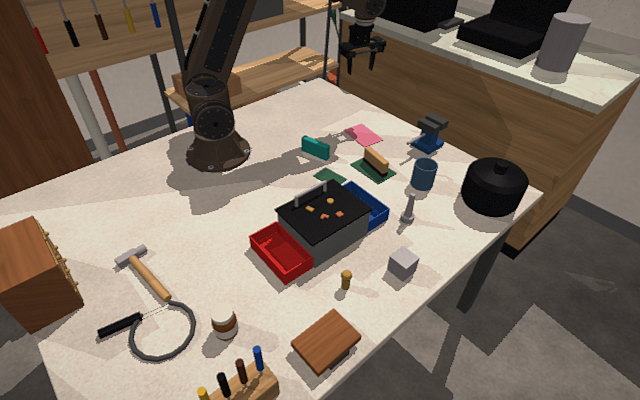

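View pics/top0.png

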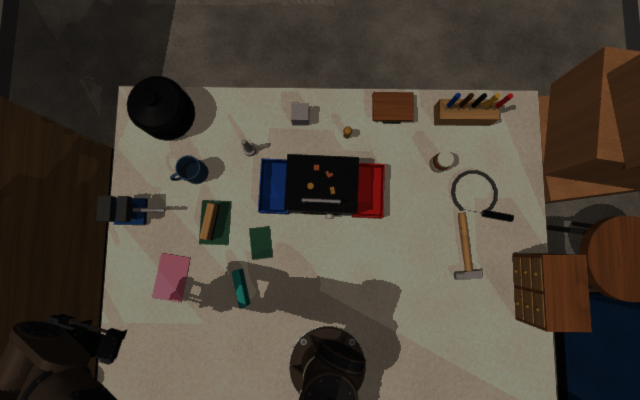

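The red tray is at the right (-y): scene (281,257), top (367,192). Scraper candidates are the pale wood block at scene (376,160) / top (208,221), which is the one wanted, and the turquoise block at scene (316,147) / top (242,287), which isn't. Pad candidates are the large green at top (215,222), which is wanted, the small green at (261,242), and the pink at (172,277). The chips are at top (316,168), (330,175), (310,186) and (333,190).

Run:
```python
from h import *
s=cv2.imread('pics/scene0.png');t=cv2.imread('pics/top0.png')
r=lambda im,x,y,wd,ht,k:cv2.resize(im[y:y+ht,x:x+wd],(wd*k,ht*k),interpolation=cv2.INTER_CUBIC)
a=np.hstack([r(s,345,135,60,50,6),r(t,190,195,50,50,6)])
b=np.hstack([r(s,270,175,110,75,3),r(t,255,148,135,75,3)])
b=cv2.copyMakeBorder(b,0,0,0,max(0,a.shape[1]-b.shape[1]),cv2.BORDER_CONSTANT)
a=cv2.copyMakeBorder(a,0,0,0,max(0,b.shape[1]-a.shape[1]),cv2.BORDER_CONSTANT)
c=np.vstack([a,b]);print(c.shape);cv2.imwrite('pics/crop1.png',c)
for n,im,(x,y,wd,ht) in(("scene",s,(345,135,60,50)),("top",t,(190,195,50,50))):
    p=env.read_camera(n);h=cv2.cvtColor(im,cv2.COLOR_BGR2HSV)
    m=np.zeros(h.shape[:2],np.uint8)
    m[y:y+ht,x:x+wd]=((h[...,0]<28)&(h[...,0]>5)&(h[...,1]>90)&(h[...,2]>60))[y:y+ht,x:x+wd]
    nn,l,st,ce=cv2.connectedComponentsWithStats(m);i=1+st[1:,4].argmax()
    rc=cv2.minAreaRect(np.argwhere(l==i)[:,::-1].astype(np.float32));bx=cv2.boxPoints(rc)
    print(n,st[i],ce[i].round(1),bx.round(1).tolist(),[ray(p,q,64)[:2].round(0).tolist() for q in bx])
    g=np.zeros_like(m);hh=h[y:y+ht,x:x+wd];g[y:y+ht,x:x+wd]=(hh[...,0]>45)&(hh[...,0]<90)&(hh[...,1]>70)
    nn,l,st,ce=cv2.connectedComponentsWithStats(g);i=1+st[1:,4].argmax()
    bx=cv2.boxPoints(cv2.minAreaRect(np.argwhere(l==i)[:,::-1].astype(np.float32)))
    print(' pad',st[i],bx.round(1).tolist(),[ray(p,q,4)[:2].round(0).tolist() for q in bx])
    if n=='top': # chips on the lid
        X=(h[...,0]<28)&(h[...,1]>90)&(h[...,2]>70);q=np.zeros_like(m);q[155:212,288:357]=X[155:212,288:357]
        nn,l,st,ce=cv2.connectedComponentsWithStats(q)
        for i in range(1,nn): print(' chip',st[i,4],ce[i].round(1),ray(p,ce[i],112)[:2].round(0))
```

```text
(525, 735, 3)
scene [364 146  25  28 356] [376.  159.5] [[359.20001220703125, 154.0], [367.29998779296875, 144.1999969482422], [392.1000061035156, 164.89999389648438], [384.0, 174.60000610351562]] [[425.0, 349.0], [401.0, 418.0], [546.0, 391.0], [564.0, 328.0]]
 pad [351 158  45  26 375] [[349.70001220703125, 166.1999969482422], [358.8999938964844, 150.89999389648438], [395.20001220703125, 172.6999969482422], [386.0, 188.0]] [[401.0, 329.0], [355.0, 427.0], [539.0, 430.0], [575.0, 339.0]]
top [199 203  16  37 286] [206.4 221. ] [[198.5, 238.0], [206.8000030517578, 202.0], [214.39999389648438, 203.8000030517578], [206.10000610351562, 239.6999969482422]] [[411.0, 416.0], [527.0, 395.0], [522.0, 370.0], [405.0, 392.0]]
 pad [200 201  31  43 722] [[199.1999969482422, 242.60000610351562], [202.3000030517578, 199.39999389648438], [230.3000030517578, 201.5], [227.1999969482422, 244.60000610351562]] [[396.0, 433.0], [543.0, 429.0], [537.0, 333.0], [390.0, 338.0]]
 chip 25 [316. 167.] [636.  40.]
 chip 22 [328.6 173.9] [614.  -0.]
 chip 28 [310.2 185.5] [577.  58.]
 chip 25 [332. 190.] [563. -11.]
```

View pics/crop1.png

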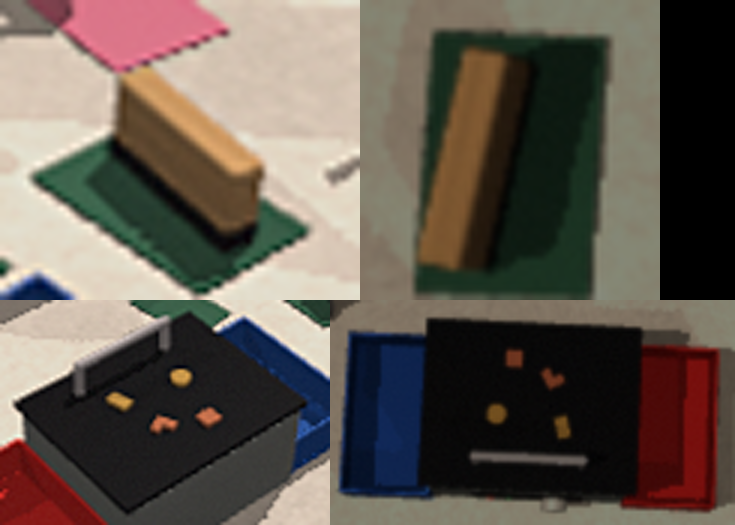

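The crop confirms the pale wood scraper with its black foot on the larger green pad. The top-face centre is near (466,393) with yaw about -0.18, and the pad centre is near (466,383) with yaw about -0.04.

```bash
cat >> h.py <<'E'
def plan(tgt,rpy,n,jaw,start=None):
    """print n equal rows from the present (or given) pose to the target, chained in tool axes; 5 rows a call"""
    s=env.state(); p0,R0=(s['eef_pos'],Rn.from_euler('xyz',s['tcp_rot'])) if start is None else (np.array(start[0],float),Rn.from_euler('xyz',start[1]))
    R1=Rn.from_euler('xyz',rpy); dv=(R0.inv()*R1).as_rotvec()
    p=np.array(p0); d=(np.array(tgt)-p)/n; R=R0; out=[]
    for i in range(n):
        out.append([round(float(v),4)+0 for v in np.r_[R.inv().apply(d)/250,dv/n/np.pi]]+[jaw]); R=R*Rn.from_rotvec(dv/n)
    for i in range(0,n,5): print([out[i:i+5]])
    print('mm/row',np.linalg.norm(d).round(1),'deg/row',np.degrees(np.linalg.norm(dv)/n).round(1))
E
python3 - <<'E'
from h import *
p=env.read_camera('scene')
for q in((364.7,148.7),(370,146.2),(388.7,162.5),(385,164.7)): print(ray(p,q,64).round(0))
a=[466,394,140];r=[np.pi,0,2.96]
plan(a,r,10,1)
plan([466,394,44],r,5,1,(a,r))
E
```

```text
[415. 389.  64.]
[416. 416.  64.]
[529. 393.  64.]
[529. 373.  64.]
[[[-0.1395, -0.0497, 0.0269, 0.0, 0.0, -0.0025, 1], [-0.1391, -0.0508, 0.0269, 0.0, 0.0, -0.0025, 1], [-0.1387, -0.0519, 0.0269, 0.0, 0.0, -0.0025, 1], [-0.1383, -0.053, 0.0269, 0.0, 0.0, -0.0025, 1], [-0.1378, -0.0541, 0.0269, 0.0, 0.0, -0.0025, 1]]]
[[[-0.1374, -0.0552, 0.0269, 0.0, 0.0, -0.0025, 1], [-0.137, -0.0562, 0.0269, 0.0, 0.0, -0.0025, 1], [-0.1365, -0.0573, 0.0269, 0.0, 0.0, -0.0025, 1], [-0.136, -0.0584, 0.0269, 0.0, 0.0, -0.0025, 1], [-0.1356, -0.0595, 0.0269, 0.0, 0.0, -0.0025, 1]]]
mm/row 37.6 deg/row 0.5
[[[0.0, 0.0, 0.0768, 0.0, 0.0, 0.0, 1], [0.0, 0.0, 0.0768, 0.0, 0.0, 0.0, 1], [0.0, 0.0, 0.0768, 0.0, 0.0, 0.0, 1], [0.0, 0.0, 0.0768, 0.0, 0.0, 0.0, 1], [0.0, 0.0, 0.0768, 0.0, 0.0, 0.0, 1]]]
mm/row 19.2 deg/row 0.0
```

Both views put the scraper at (469,393) with its top at z of about 64, which matches the text.

Emit:
drive_tool --rows '[[[-0.14,-0.05,0.027,0,0,-0.0025,1],[-0.139,-0.051,0.027,0,0,-0.0025,1],[-0.139,-0.052,0.027,0,0,-0.0025,1],[-0.138,-0.053,0.027,0,0,-0.0025,1],[-0.138,-0.054,0.027,0,0,-0.0025,1]]]'

```text
t: 2.58
eef_pos: [314.7, 498.0, 173.5]
tcp_rot: [3.141, 0.0, 2.92]
ft_force: [0.1, 0.1, -0.8]
opening: 0.997
grip_force: 0.0
```

Emit:
drive_tool --rows '[[[-0.138,-0.055,0.027,0,0,-0.0025,1],[-0.137,-0.056,0.027,0,0,-0.0025,1],[-0.137,-0.057,0.027,0,0,-0.0025,1],[-0.136,-0.058,0.027,0,0,-0.0025,1],[-0.136,-0.06,0.027,0,0,-0.0025,1]]]'

```text
t: 3.2
eef_pos: [467.5, 393.1, 139.7]
tcp_rot: [3.141, 0.0, 2.96]
ft_force: [-0.5, 0.5, -0.1]
opening: 0.999
grip_force: 0.0
```

Emit:
drive_tool --rows '[[[0,0,0,0,0,0,1],[0,0,0,0,0,0,1]]]'

```text
t: 3.45
eef_pos: [466.1, 394.0, 139.9]
tcp_rot: [3.142, -0.0, 2.959]
ft_force: [0.1, 0.2, 0.8]
opening: 1.0
grip_force: 0.0
```

Emit:
drive_tool --rows '[[[-0.012,0,0.1,0,0,0,1],[0,0,0.1,0,0,0,1],[0,0,0.1,0,0,0,1],[0,0,0.06,0,0,0,1],[0,0,0.024,0,0,0,1]]]'

```text
t: 4.08
eef_pos: [468.9, 393.7, 43.5]
tcp_rot: [-3.141, -0.0, 2.96]
ft_force: [-0.2, -0.3, 0.5]
opening: 0.999
grip_force: 0.0
```

Emit:
drive_tool --rows '[[[0,0,0,0,0,0,0],[0,0,0,0,0,0,0],[0,0,0,0,0,0,0],[0,0,0,0,0,0,0],[0,0,0,0,0,0,0]]]'

```text
t: 4.7
eef_pos: [469.5, 393.3, 44.0]
tcp_rot: [3.141, 0.0, 2.959]
ft_force: [0.1, -0.1, -0.5]
opening: 0.532
grip_force: 0.0
```

Emit:
drive_tool --rows '[[[0,0,0,0,0,0,0],[0,0,0,0,0,0,0],[0,0,0,0,0,0,0]]]'

```text
t: 5.08
eef_pos: [469.5, 393.3, 43.8]
tcp_rot: [3.141, 0.0, 2.959]
ft_force: [-0.6, 0.6, -0.3]
opening: 0.27
grip_force: 29.9
```

Run:
```python
from h import *
r0=env.state()['tcp_rot'];r=[np.pi,0,3.104]
plan([469.5,393.3,205],r0,5,0)
plan([607.5,104.8,205],r,10,0,([469.5,393.3,205],r0))
```

```text
[[[0.0, 0.0001, -0.1289, 0.0, 0.0, 0.0, 0], [0.0, 0.0001, -0.1289, 0.0, 0.0, 0.0, 0], [0.0, 0.0001, -0.1289, 0.0, 0.0, 0.0, 0], [0.0, 0.0001, -0.1289, 0.0, 0.0, 0.0, 0], [0.0, 0.0001, -0.1289, 0.0, 0.0, 0.0, 0]]]
mm/row 32.2 deg/row 0.0
[[[-0.0752, -0.1035, 0.0, 0.0, 0.0, -0.0046, 0], [-0.0737, -0.1046, 0.0, 0.0, 0.0, -0.0046, 0], [-0.0722, -0.1056, 0.0, 0.0, 0.0, -0.0046, 0], [-0.0706, -0.1066, 0.0, 0.0, 0.0, -0.0046, 0], [-0.0691, -0.1077, 0.0, 0.0, 0.0, -0.0046, 0]]]
[[[-0.0675, -0.1086, 0.0, 0.0, 0.0, -0.0046, 0], [-0.0659, -0.1096, 0.0, 0.0, 0.0, -0.0046, 0], [-0.0644, -0.1106, 0.0, 0.0, 0.0, -0.0046, 0], [-0.0627, -0.1115, 0.0, 0.0, 0.0, -0.0046, 0], [-0.0611, -0.1124, 0.0, 0.0, 0.0, -0.0046, 0]]]
mm/row 32.0 deg/row 0.8
```

Emit:
drive_tool --rows '[[[0,0,-0.08,0,0,0,0],[0,0,-0.14,0,0,0,0],[0,0,-0.16,0,0,0,0],[0,0,-0.16,0,0,0,0],[0,0,-0.105,0,0,0,0]]]'

```text
t: 5.7
eef_pos: [469.5, 393.3, 206.9]
tcp_rot: [3.141, 0.001, 2.959]
ft_force: [-0.2, -0.1, -2.3]
opening: 0.271
grip_force: 29.9
```

Emit:
drive_tool --rows '[[[-0.075,-0.1035,0,0,0,-0.0046,0],[-0.074,-0.1045,0,0,0,-0.0046,0],[-0.072,-0.1055,0,0,0,-0.0046,0],[-0.0705,-0.1065,0,0,0,-0.0046,0],[-0.069,-0.1075,0,0,0,-0.0046,0]]]'

```text
t: 6.32
eef_pos: [538.6, 248.1, 204.9]
tcp_rot: [-3.141, -0.0, 3.032]
ft_force: [-0.6, -0.6, -0.7]
opening: 0.269
grip_force: 29.9
```

Emit:
drive_tool --rows '[[[-0.0675,-0.1085,0,0,0,-0.0046,0],[-0.066,-0.1095,0,0,0,-0.0046,0],[-0.0645,-0.1105,0,0,0,-0.0046,0],[-0.0625,-0.1115,0,0,0,-0.0046,0],[-0.061,-0.1125,0,0,0,-0.0046,0]]]'

```text
t: 6.95
eef_pos: [607.5, 103.9, 204.9]
tcp_rot: [3.142, -0.001, 3.104]
ft_force: [-0.4, 0.0, -0.7]
opening: 0.27
grip_force: 29.9
```

Emit:
drive_tool --rows '[[[0,0,0.06,0,0,0,0],[0,0,0.06,0,0,0,0],[0,0,0.06,0,0,0,0],[0,0,0.02,0,0,0,0],[0,0,0,0,0,0,0]]]'

```text
t: 7.58
eef_pos: [607.1, 105.3, 154.7]
tcp_rot: [3.142, -0.001, 3.104]
ft_force: [0.4, -0.5, -2.5]
opening: 0.269
grip_force: 29.9
```

Run:
```python
from h import *
s=cv2.resize(env.read_camera('scene')['color'][150:270,250:400],(600,480),interpolation=cv2.INTER_CUBIC)
cv2.imwrite('pics/c2.png',s); print(env.state())
```

```text
{'t': 7.625, 'joints': array([ 6.43708164e-02,  5.32760644e-01,  1.63843624e+00,  9.41027354e-05,
        9.70107744e-01, -1.46912880e+00]), 'qvel': array([-2.81340038e-03, -1.08571047e-02, -7.77553067e-03, -2.92951312e-04,
        2.35383141e-03, -8.27847376e-05]), 'tau': array([ 6.68920507e-02, -6.17638421e+01, -2.35855097e+01, -1.88394851e-02,
        6.06175885e-02,  2.51479054e-03]), 'eef_pos': array([607.38370232, 105.2103607 , 155.24221132]), 'tcp_rot': array([3.14148618e+00, 2.78659473e-04, 3.10424275e+00]), 'ft_force': array([-0.69983153,  0.28321013, -1.83706634]), 'moment': array([0.00671067, 0.00920242, 0.00069972]), 'grip_force': 29.908868372440338, 'opening': 0.2716218764672405}
```

View pics/c2.png

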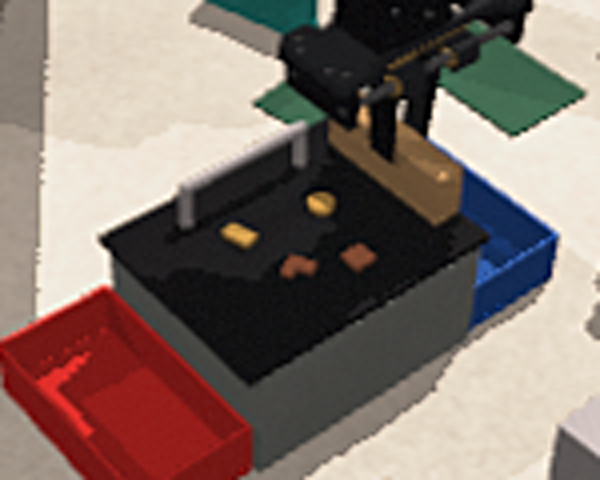

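The scraper hangs over the lid's left end at crop (395,180), parallel to it, with all four chips at (320,203), (240,234), (298,266) and (358,257) to its right. Next I lower it until it touches.

Emit:
drive_tool --rows '[[[0,0,0.012,0,0,0,0],[0,0,0.009,0,0,0,0],[0,0,0,0,0,0,0]]]'

```text
t: 8.0
eef_pos: [607.3, 104.9, 149.8]
tcp_rot: [3.142, -0.0, 3.104]
ft_force: [0.8, 0.0, -2.0]
opening: 0.269
grip_force: 29.9
```

Emit:
drive_tool --rows '[[[0,0,0.004,0,0,0,0],[0,0,0,0,0,0,0]]]'

```text
t: 8.25
eef_pos: [607.3, 104.9, 148.8]
tcp_rot: [3.142, -0.0, 3.104]
ft_force: [0.4, -0.2, -2.1]
opening: 0.272
grip_force: 29.9
```

Emit:
drive_tool --rows '[[[0,0,0.003,0,0,0,0],[0,0,0,0,0,0,0]]]'

```text
t: 8.5
eef_pos: [607.4, 104.9, 148.3]
tcp_rot: [3.141, 0.0, 3.104]
ft_force: [-0.7, 0.3, 0.6]
opening: 0.271
grip_force: 29.9
```

Emit:
drive_tool --rows '[[[0,-0.02,-0.001,0,0,0,0],[0,-0.04,0,0,0,0,0],[0,-0.05,0,0,0,0,0],[0,-0.05,0,0,0,0,0],[0,-0.05,0,0,0,0,0]]]'

```text
t: 9.12
eef_pos: [605.3, 51.3, 148.3]
tcp_rot: [3.142, 0.0, 3.103]
ft_force: [-0.5, 1.2, -0.8]
opening: 0.274
grip_force: 29.9
```

Emit:
drive_tool --rows '[[[0,-0.05,0,0,0,0,0],[0,-0.05,0,0,0,0,0],[0,-0.05,0,0,0,0,0],[0,-0.05,0,0,0,0,0],[0,-0.05,0,0,0,0,0]]]'

```text
t: 9.75
eef_pos: [602.9, -10.8, 148.3]
tcp_rot: [3.141, 0.0, 3.104]
ft_force: [0.3, 1.4, -0.1]
opening: 0.264
grip_force: 29.9
```

Run:
```python
from h import *
s=cv2.resize(env.read_camera('scene')['color'][150:270,250:400],(600,480),interpolation=cv2.INTER_CUBIC)
cv2.imwrite('pics/c3.png',s); print(env.state()['eef_pos'])
```

```text
[602.9330882  -12.08082958 148.30194085]
```

View pics/c3.png

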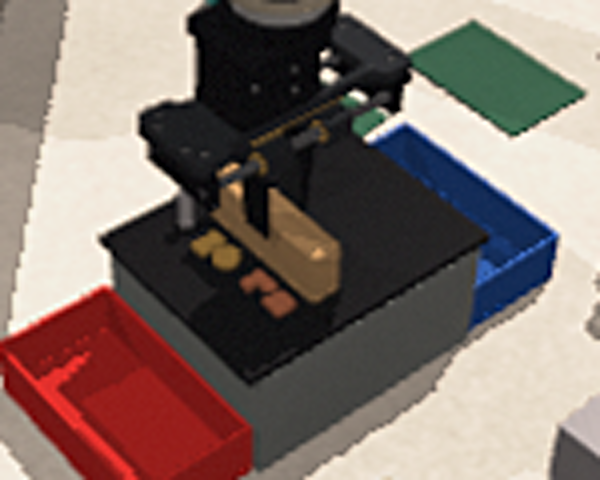

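All four chips are gathered ahead of the scraper at crop (205,245), (228,258), (258,283) and (280,303). I'll continue the sweep past the lid's edge.

Emit:
drive_tool --rows '[[[0,-0.05,0,0,0,0,0],[0,-0.05,0,0,0,0,0],[0,-0.05,0,0,0,0,0],[0,-0.05,0,0,0,0,0],[0,-0.05,0,0,0,0,0]]]'

```text
t: 10.42
eef_pos: [600.6, -73.4, 148.3]
tcp_rot: [3.142, 0.0, 3.104]
ft_force: [1.2, 0.9, -1.8]
opening: 0.273
grip_force: 29.9
```

Emit:
drive_tool --rows '[[[0,-0.04,0,0,0,0,0],[0,-0.04,0,0,0,0,0],[0,-0.04,0,0,0,0,0],[0,-0.02,0,0,0,0,0],[0,0,0,0,0,0,0]]]'

```text
t: 11.05
eef_pos: [599.3, -107.8, 148.3]
tcp_rot: [3.141, -0.0, 3.103]
ft_force: [0.1, 0.9, -1.9]
opening: 0.271
grip_force: 29.9
```

Run:
```python
from h import *
s=cv2.resize(env.read_camera('scene')['color'][150:300,240:390],(600,600),interpolation=cv2.INTER_CUBIC)
cv2.imwrite('pics/c4.png',s); print(env.state()['eef_pos'])
```

```text
[ 599.24495003 -107.44084951  148.27427273]
```

View pics/c4.png

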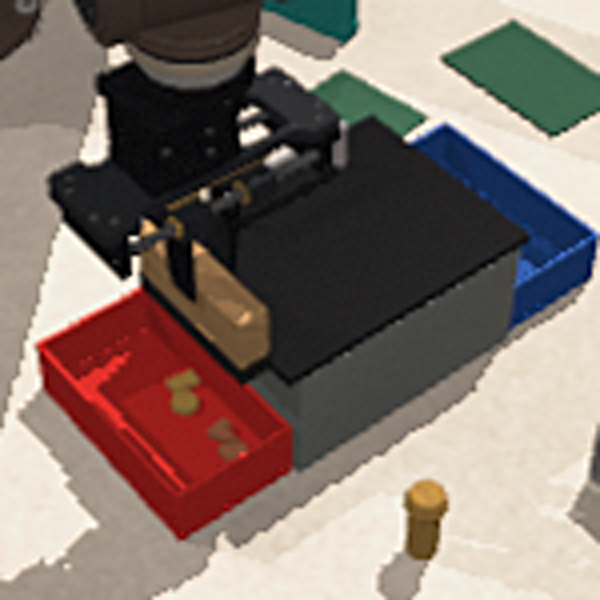

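All four chips are in the red tray at crop (183,380), (185,402), (222,430) and (232,447), and the lid is clear. Now the scraper goes back.

Run:
```python
from h import *
r=[np.pi,0,3.104]
plan([467,384,215],r,15,0,([599.2,-107.4,215],r))
```

```text
[[[0.0402, 0.1296, 0.0, 0.0, 0.0, 0.0, 0], [0.0402, 0.1296, 0.0, 0.0, 0.0, 0.0, 0], [0.0402, 0.1296, 0.0, 0.0, 0.0, 0.0, 0], [0.0402, 0.1296, 0.0, 0.0, 0.0, 0.0, 0], [0.0402, 0.1296, 0.0, 0.0, 0.0, 0.0, 0]]]
[[[0.0402, 0.1296, 0.0, 0.0, 0.0, 0.0, 0], [0.0402, 0.1296, 0.0, 0.0, 0.0, 0.0, 0], [0.0402, 0.1296, 0.0, 0.0, 0.0, 0.0, 0], [0.0402, 0.1296, 0.0, 0.0, 0.0, 0.0, 0], [0.0402, 0.1296, 0.0, 0.0, 0.0, 0.0, 0]]]
[[[0.0402, 0.1296, 0.0, 0.0, 0.0, 0.0, 0], [0.0402, 0.1296, 0.0, 0.0, 0.0, 0.0, 0], [0.0402, 0.1296, 0.0, 0.0, 0.0, 0.0, 0], [0.0402, 0.1296, 0.0, 0.0, 0.0, 0.0, 0], [0.0402, 0.1296, 0.0, 0.0, 0.0, 0.0, 0]]]
mm/row 33.9 deg/row 0.0
```

Emit:
drive_tool --rows '[[[0,0,-0.03,0,0,0,0],[0,0,-0.08,0,0,0,0],[0,0,-0.1,0,0,0,0],[0,0,-0.06,0,0,0,0]]]'

```text
t: 11.6
eef_pos: [599.6, -107.2, 217.4]
tcp_rot: [-3.141, 0.002, 3.104]
ft_force: [-0.9, 1.0, -1.9]
opening: 0.271
grip_force: 29.9
```

Emit:
drive_tool --rows '[[[0.04,0.13,0,0,0,0,0],[0.04,0.13,0,0,0,0,0],[0.04,0.13,0,0,0,0,0],[0.04,0.13,0,0,0,0,0],[0.04,0.13,0,0,0,0,0]]]'

```text
t: 12.22
eef_pos: [555.0, 58.0, 216.0]
tcp_rot: [3.141, 0.0, 3.104]
ft_force: [0.1, 0.2, -1.3]
opening: 0.271
grip_force: 29.9
```

Emit:
drive_tool --rows '[[[0.04,0.13,0,0,0,0,0],[0.04,0.13,0,0,0,0,0],[0.04,0.13,0,0,0,0,0],[0.04,0.13,0,0,0,0,0],[0.04,0.13,0,0,0,0,0]]]'

```text
t: 12.85
eef_pos: [511.1, 222.3, 216.0]
tcp_rot: [3.141, 0.0, 3.104]
ft_force: [0.2, -0.7, -1.6]
opening: 0.274
grip_force: 29.9
```

Emit:
drive_tool --rows '[[[0.04,0.13,0,0,0,0,0],[0.04,0.13,0,0,0,0,0],[0.04,0.13,0,0,0,0,0],[0.04,0.13,0,0,0,0,0],[0.04,0.13,0,0,0,0,0]]]'

```text
t: 13.48
eef_pos: [467.2, 386.5, 216.0]
tcp_rot: [3.142, -0.0, 3.104]
ft_force: [-0.2, -0.4, -2.4]
opening: 0.274
grip_force: 29.9
```

Emit:
drive_tool --rows '[[[0,0,0.1,0,0,0,0],[0,0,0.15,0,0,0,0],[0,0,0.15,0,0,0,0],[0,0,0.12,0,0,0,0],[0,0,0,0,0,0,0]]]'

```text
t: 14.1
eef_pos: [466.8, 384.9, 84.2]
tcp_rot: [-3.139, -0.003, 3.104]
ft_force: [0.4, 0.3, -1.0]
opening: 0.269
grip_force: 29.9
```

Emit:
drive_tool --rows '[[[0,0,0.06,0,0,0,0],[0,0,0.06,0,0,0,0],[0,0,0.032,0,0,0,0],[0,0,0.008,0,0,0,0],[0,0,0,0,0,0,0]]]'

```text
t: 14.72
eef_pos: [467.9, 385.4, 46.0]
tcp_rot: [3.141, 0.0, 3.104]
ft_force: [-1.4, 0.2, -2.0]
opening: 0.268
grip_force: 29.9
```

Emit:
drive_tool --rows '[[[0,0,0.004,0,0,0,0],[0,0,0,0,0,0,0]]]'

```text
t: 14.98
eef_pos: [467.9, 385.4, 45.1]
tcp_rot: [3.141, 0.0, 3.104]
ft_force: [-0.2, -0.5, -1.7]
opening: 0.268
grip_force: 29.9
```

Run:
```python
from h import *
s=env.read_camera('scene')['color'];t=env.read_camera('top')['color']
f=lambda a:cv2.resize(a,(400,320),interpolation=cv2.INTER_CUBIC)
cv2.imwrite('pics/c5.png',np.hstack([f(s[130:194,335:415]),f(t[190:254,175:255])])); print(env.state())
```

```text
{'t': 15.075, 'joints': array([ 5.80140795e-01,  6.62276143e-01,  1.75031938e+00,  1.33778432e-04,
        7.28647977e-01, -9.52970443e-01]), 'qvel': array([-0.00189657, -0.00040687,  0.001436  ,  0.00074066, -0.00189098,
       -0.00112389]), 'tau': array([-1.37084979e-03, -6.51403284e+01, -1.84156483e+01,  1.49295124e-02,
        9.01122764e-02,  9.51488573e-05]), 'eef_pos': array([467.83540106, 385.42629812,  45.03010212]), 'tcp_rot': array([3.14131777e+00, 2.32983020e-04, 3.10380774e+00]), 'ft_force': array([-0.80857118,  0.11797665, -0.80080911]), 'moment': array([ 0.06256607, -0.04046617, -0.0143994 ]), 'grip_force': 29.908920228481293, 'opening': 0.2717671289040236}
```

View pics/c5.png

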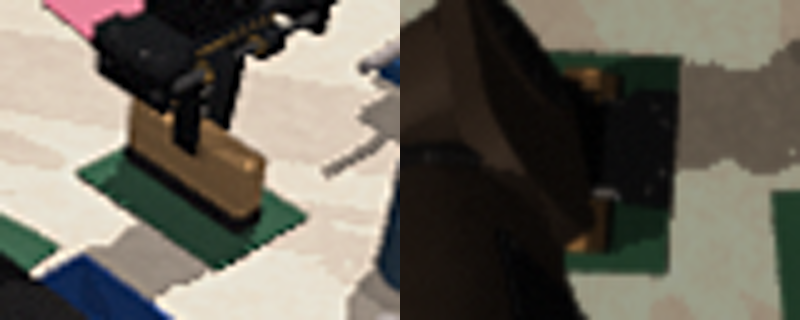

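The scraper is over the middle of the green pad and parallel to it, at crop (195,165). Next: lower to contact, then release.

Emit:
drive_tool --rows '[[[0,0,0.003,0,0,0,0],[0,0,0,0,0,0,0]]]'

```text
t: 15.32
eef_pos: [467.8, 385.4, 44.1]
tcp_rot: [3.142, 0.0, 3.104]
ft_force: [0.1, 0.6, -1.2]
opening: 0.272
grip_force: 29.9
```

Emit:
drive_tool --rows '[[[0,0,0.002,0,0,0,0],[0,0,0,0,0,0,0]]]'

```text
t: 15.58
eef_pos: [467.8, 385.4, 43.8]
tcp_rot: [3.141, 0.0, 3.104]
ft_force: [-1.0, -0.4, 1.1]
opening: 0.272
grip_force: 29.9
```

Emit:
drive_tool --rows '[[[0,0,0,0,0,0,1],[0,0,0,0,0,0,1],[0,0,0,0,0,0,1],[0,0,0,0,0,0,1],[0,0,0,0,0,0,1]]]'

```text
t: 16.2
eef_pos: [467.8, 385.4, 43.6]
tcp_rot: [3.141, 0.0, 3.104]
ft_force: [0.7, -0.5, 0.4]
opening: 0.746
grip_force: 0.0
```

Emit:
drive_tool --rows '[[[0,0,-0.03,0,0,0,1],[0,0,-0.08,0,0,0,1],[0,0,-0.15,0,0,0,1],[0,0,-0.2,0,0,0,1],[0,0,-0.2,0,0,0,1]]]'

```text
t: 16.82
eef_pos: [467.6, 385.3, 210.7]
tcp_rot: [3.141, 0.0, 3.104]
ft_force: [0.3, 0.0, -0.7]
opening: 0.999
grip_force: 0.0
```

Run:
```python
from h import *
for n in('scene','top'):
    p=env.read_camera(n)
    if n=='scene': cv2.imwrite('pics/c6.png',cv2.resize(p['color'][120:300,235:425],(760,600)[0:2] if 0 else (633,600),interpolation=cv2.INTER_CUBIC))
    for o in('scraper','lid_handle','lid_hinge','cleaner'):
        for r in env.place_of(o,p)[:2]: print(n,o,round(r['score'],2),w(p,r['at']).round(0))
r0=env.state()['tcp_rot']; print(env.state()['eef_pos'])
a=[525,26,215];r=[np.pi,0,1.533]
plan(a,r,15,1)
plan([525,26,143.5],r,4,1,(a,r))
```

```text
scene scraper 0.77 [463. 391.   4.]
scene lid_handle 0.82 [529.  31. 146.]
scene lid_handle 0.29 [465. 387.   2.]
scene lid_hinge 0.81 [674.  23. 101.]
scene lid_hinge 0.26 [525.  27. 147.]
scene cleaner 0.73 [590.  28.  -1.]
scene cleaner 0.53 [778. -58.   1.]
top scraper 0.82 [470. 384.   3.]
top scraper 0.62 [253. 285.   1.]
top lid_handle 0.89 [525.  23. 144.]
top lid_hinge 0.57 [677.  17.  99.]
top cleaner 0.95 [588.  27.   0.]
[467.55162873 385.18608806 207.53302219]
[[[-0.0189, -0.0951, -0.0019, 0.0, 0.0, 0.0333, 1], [-0.0288, -0.0926, -0.0019, 0.0, 0.0, 0.0333, 1], [-0.0383, -0.0891, -0.0019, 0.0, 0.0, 0.0333, 1], [-0.0474, -0.0846, -0.002, 0.0, 0.0, 0.0333, 1], [-0.056, -0.0792, -0.002, 0.0, 0.0, 0.0333, 1]]]
[[[-0.064, -0.0729, -0.002, 0.0, 0.0, 0.0333, 1], [-0.0712, -0.0658, -0.002, 0.0, 0.0, 0.0333, 1], [-0.0777, -0.058, -0.002, 0.0, 0.0, 0.0333, 1], [-0.0834, -0.0496, -0.002, 0.0, 0.0, 0.0333, 1], [-0.0881, -0.0406, -0.002, 0.0, 0.0, 0.0333, 1]]]
[[[-0.0919, -0.0312, -0.002, 0.0, 0.0, 0.0333, 1], [-0.0946, -0.0214, -0.002, 0.0, 0.0, 0.0333, 1], [-0.0963, -0.0114, -0.002, 0.0, 0.0, 0.0333, 1], [-0.097, -0.0013, -0.002, 0.0, 0.0, 0.0333, 1], [-0.0966, 0.0089, -0.002, 0.0, 0.0, 0.0333, 1]]]
mm/row 24.3 deg/row 6.0
[[[0.0, 0.0, 0.0715, 0.0, 0.0, 0.0, 1], [0.0, 0.0, 0.0715, 0.0, 0.0, 0.0, 1], [0.0, 0.0, 0.0715, 0.0, 0.0, 0.0, 1], [0.0, 0.0, 0.0715, 0.0, 0.0, 0.0, 1]]]
mm/row 17.9 deg/row 0.0
```

View pics/c6.png

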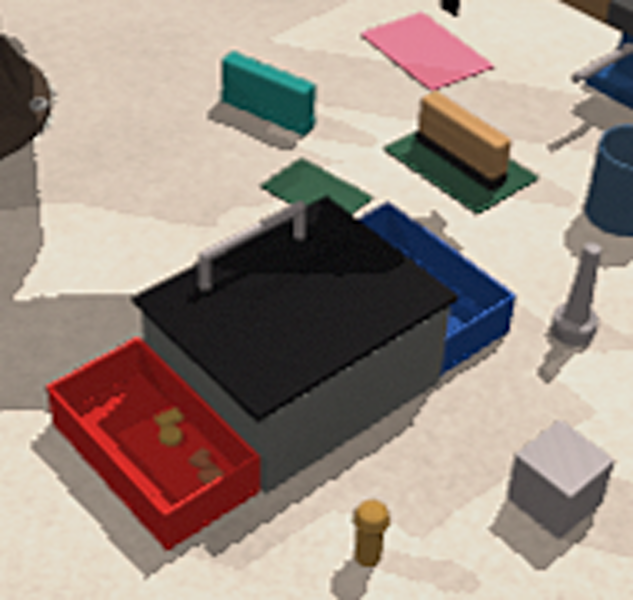

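The scraper stands upright on the green pad at crop (463,140), released. The chips lie in the red tray at (170,425) and (205,465), and the lid is clear and closed. Now to the handle at about (527,27,144).

Emit:
drive_tool --rows '[[[-0.019,-0.095,0,0,0,0.0333,1],[-0.029,-0.0925,0,0,0,0.0333,1],[-0.038,-0.089,0,0,0,0.0333,1],[-0.0475,-0.0845,0,0,0,0.0333,1],[-0.056,-0.079,0,0,0,0.0333,1]]]'

```text
t: 17.95
eef_pos: [487.0, 265.0, 208.0]
tcp_rot: [-3.141, -0.001, 2.577]
ft_force: [0.7, 0.2, -1.4]
opening: 1.0
grip_force: 0.0
```

Emit:
drive_tool --rows '[[[-0.064,-0.073,0,0,0,0.0333,1],[-0.071,-0.066,0,0,0,0.0333,1],[-0.0775,-0.058,0,0,0,0.0333,1],[-0.0835,-0.0495,0,0,0,0.0333,1],[-0.088,-0.0405,0,0,0,0.0333,1]]]'

```text
t: 18.58
eef_pos: [506.2, 145.3, 208.1]
tcp_rot: [-3.141, -0.0, 2.054]
ft_force: [0.2, 0.0, 0.2]
opening: 1.002
grip_force: 0.0
```

Emit:
drive_tool --rows '[[[-0.092,-0.031,0,0,0,0.0333,1],[-0.0945,-0.0215,0,0,0,0.0333,1],[-0.0965,-0.0115,0,0,0,0.0333,1],[-0.097,0.0,0,0,0,0.0333,1],[-0.0925,0.015,0,0,0,0.0333,1]]]'

```text
t: 19.2
eef_pos: [527.3, 26.8, 208.1]
tcp_rot: [-3.141, -0.0, 1.531]
ft_force: [0.0, -0.1, 0.4]
opening: 1.001
grip_force: 0.0
```

Emit:
drive_tool --rows '[[[0,0,0,0,0,0,1],[0,0,0,0,0,0,1]]]'

```text
t: 19.45
eef_pos: [527.1, 28.0, 208.2]
tcp_rot: [-3.141, -0.0, 1.536]
ft_force: [0.7, 1.0, 0.1]
opening: 1.004
grip_force: 0.0
```

Emit:
drive_tool --rows '[[[0,0,0.06,0,0,0,1],[0,0,0.08,0,0,0,1],[0,0,0.07,0,0,0,0.8],[0,0,0.04,0,0,0,0.6],[0,0,0.009,0,0,0,0.3]]]'

```text
t: 20.08
eef_pos: [527.0, 27.9, 143.0]
tcp_rot: [-3.14, -0.0, 1.535]
ft_force: [0.0, -0.5, -0.4]
opening: 0.743
grip_force: 0.0
```

Emit:
drive_tool --rows '[[[0,0,0,0,0,0,0.2],[0,0,0,0,0,0,0.2],[0,0,0,0,0,0,0.2],[0,0,0,0,0,0,0.2],[0,0,0,0,0,0,0.2]]]'

```text
t: 20.7
eef_pos: [527.3, 27.6, 143.9]
tcp_rot: [3.141, -0.0, 1.535]
ft_force: [-0.2, 0.1, 0.1]
opening: 0.227
grip_force: 0.0
```

Emit:
drive_tool --rows '[[[0,0,0,0,0,0,0.15],[0,0,0,0,0,0,0.12]]]'

```text
t: 20.95
eef_pos: [527.3, 27.6, 143.8]
tcp_rot: [-3.142, -0.0, 1.535]
ft_force: [0.4, -0.1, 0.5]
opening: 0.13
grip_force: 0.0
```

Run:
```python
from h import *
s=env.read_camera('scene')['color'][155:255,265:390]
cv2.imwrite('pics/c7.png',cv2.resize(s,(625,500),interpolation=cv2.INTER_CUBIC)); print(env.state())
```

```text
{'t': 21.0, 'joints': array([-7.29203268e-02,  4.33442429e-01,  1.86754608e+00,  1.12476985e-04,
        8.40586663e-01, -3.68249185e-02]), 'qvel': array([-1.49454234e-03,  1.78826268e-03, -5.56829334e-05,  3.33031376e-04,
       -7.06019958e-04,  2.49792402e-04]), 'tau': array([-1.60378397e-03, -5.23430371e+01, -2.07885647e+01,  6.06010272e-02,
        3.95303965e-02, -2.70939137e-05]), 'eef_pos': array([527.33565131,  27.57726223, 143.81609272]), 'tcp_rot': array([ 3.14157210e+00, -8.31000866e-05,  1.53462590e+00]), 'ft_force': array([-0.3654928 ,  0.36882699,  0.48683751]), 'moment': array([-0.12291416,  0.09549548, -0.01294736]), 'grip_force': 0.0, 'opening': 0.12299212989651763}
```

View pics/c7.png

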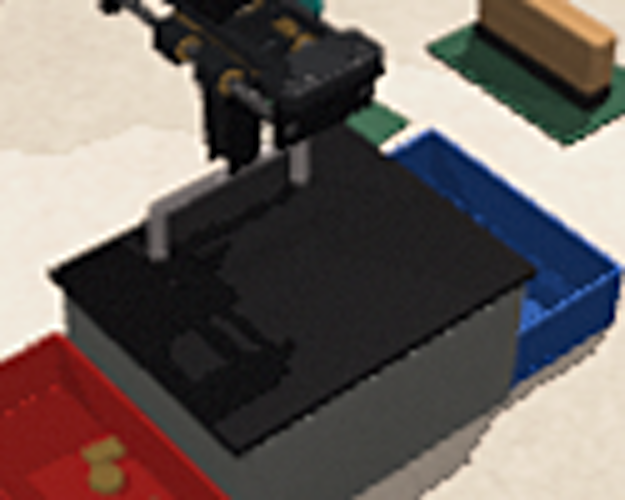

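The fingers straddle the bar at crop (238,140) with 12 mm opening and no contact, so it's centred within 1 mm. Next I close and plan the arc.

Emit:
drive_tool --rows '[[[0,0,0,0,0,0,0],[0,0,0,0,0,0,0],[0,0,0,0,0,0,0],[0,0,0,0,0,0,0]]]'

```text
t: 21.5
eef_pos: [527.3, 27.6, 143.8]
tcp_rot: [3.142, -0.0, 1.535]
ft_force: [0.9, 0.1, -0.1]
opening: -0.0
grip_force: 0.0
```

Run:
```python
from h import *
th=np.radians(50)*(1-np.cos(np.pi*np.arange(21)/20))/2
x=-150*np.cos(th)+43*np.sin(th); z=150*np.sin(th)+43*np.cos(th)
for i,(a,b) in enumerate(zip(np.diff(x)/250,-np.diff(z)/250)): print([0,round(a,4),round(b,4),0,0,0,0],np.degrees(th[i+1]).round(1),(x[i+1]+150).round(1),(z[i+1]-43).round(1))
s=env.state();print(s['eef_pos'],s['ft_force'],s['moment'],s['opening'],s['grip_force'])
```

```text
[0, np.float64(0.0009), np.float64(-0.0032), 0, 0, 0, 0] 0.3 0.2 0.8
[0, np.float64(0.0029), np.float64(-0.0096), 0, 0, 0, 0] 1.2 1.0 3.2
[0, np.float64(0.005), np.float64(-0.0156), 0, 0, 0, 0] 2.7 2.2 7.1
[0, np.float64(0.0075), np.float64(-0.021), 0, 0, 0, 0] 4.8 4.1 12.3
[0, np.float64(0.0104), np.float64(-0.0257), 0, 0, 0, 0] 7.3 6.7 18.8
[0, np.float64(0.0136), np.float64(-0.0295), 0, 0, 0, 0] 10.3 10.1 26.1
[0, np.float64(0.0171), np.float64(-0.0322), 0, 0, 0, 0] 13.7 14.4 34.2
[0, np.float64(0.0206), np.float64(-0.0337), 0, 0, 0, 0] 17.3 19.5 42.6
[0, np.float64(0.0239), np.float64(-0.034), 0, 0, 0, 0] 21.1 25.5 51.1
[0, np.float64(0.0268), np.float64(-0.0331), 0, 0, 0, 0] 25.0 32.2 59.4
[0, np.float64(0.029), np.float64(-0.0312), 0, 0, 0, 0] 28.9 39.5 67.2
[0, np.float64(0.0303), np.float64(-0.0284), 0, 0, 0, 0] 32.7 47.1 74.3
[0, np.float64(0.0305), np.float64(-0.0251), 0, 0, 0, 0] 36.3 54.7 80.5
[0, np.float64(0.0295), np.float64(-0.0214), 0, 0, 0, 0] 39.7 62.0 85.9
[0, np.float64(0.0273), np.float64(-0.0176), 0, 0, 0, 0] 42.7 68.9 90.3
[0, np.float64(0.024), np.float64(-0.0139), 0, 0, 0, 0] 45.2 74.9 93.8
[0, np.float64(0.0198), np.float64(-0.0104), 0, 0, 0, 0] 47.3 79.8 96.4
[0, np.float64(0.0147), np.float64(-0.0072), 0, 0, 0, 0] 48.8 83.5 98.2
[0, np.float64(0.0091), np.float64(-0.0042), 0, 0, 0, 0] 49.7 85.8 99.2
[0, np.float64(0.0031), np.float64(-0.0014), 0, 0, 0, 0] 50.0 86.5 99.5
[527.3127584   27.58845283 143.84022508] [ 0.92314535  0.14442811 -0.08323402] [-0.05446111  0.07011424  0.04876861] -0.0002718561033131729 0.0
```

The fingers shut fully, so they aren't on the bar. I'll work out the bar's true line from the pixels in both saved views, with no height assumed.

Run:
```python
from h import *
from scipy.optimize import least_squares
P={n:env.read_camera(n) for n in('scene','top')}
ln={}
for n,f,(x0,y0,x1,y1) in(('scene','scene0',(285,175,335,215)),('top','top0',(296,190,346,210))):
    im=cv2.imread(f'pics/{f}.png'); h=cv2.cvtColor(im,cv2.COLOR_BGR2HSV)[y0:y1,x0:x1]
    print(n); 
    g=h[...,2].astype(int)
    for r in range(0,g.shape[0]): print(y0+r,' '.join(f'{v:3d}' for v in g[r,::2])) if n=='top' and 6<=r<=16 else None
for X in((527.3,27.6,143.8),(527.3,27.6,124.8),(527,82,143.5),(527,-28,143.5),(527,82,108.5)):
    print(X,{n:pix(P[n],X).round(1).tolist() for n in P})
im=P['scene']['color'][:,:,:]; print('now scene gray, cols 300..330')
g=cv2.cvtColor(im,cv2.COLOR_BGR2GRAY)
for r in range(176,204): print(r,' '.join(f'{v:3d}' for v in g[r,290:334:1]))
print('before')
g=cv2.cvtColor(cv2.imread('pics/scene0.png'),cv2.COLOR_BGR2GRAY)
for r in range(176,204): print(r,' '.join(f'{v:3d}' for v in g[r,290:334:1]))
```

```text
scene
top
196   9   8   8   9   9  10  10   9   8   8   8   9   8  10   9   9   9   9   9   7   8   9   9  10   9
197   8   8   9  15  16  14  13  11   8  10  11  11  10   9  10   8   9   8   7   8  10  10  10  10   9
198   9   9   9  45  46  42  37  34  33  30  29  28  27  18  18  15  14  10  10  11  10  10   8   7  10
199   8   9  12  90  95  92  90  88  83  81  78  78  77  56  54  51  42  40  35  33  30  29  12   6   6
200  10  10  12  92  97  97  98 103 103 101 102 103 100  97  97  95  93  90  89  86  81  79  37   5   2
201   7  10   8  54  59  55  61  84  82  81  85  87  89  91  92  96  97  97 103 102 101 100  67   4   5
202   9  10   9  29  27  16  18  26  24  25  27  30  33  38  41  54  56  62  84  81  82  86  41   5   5
203   8  10  10  12  10   9   9   9   9  10   9   9  10  11  12  15  16  19  25  25  25  45  16   7   7
204   7   9   8   9  11   9   9   9   9  10   9   7  10   9  10  10  10   8  10  11  10  24  11  10   9
205   9   9  10   9   9   9   9   9   9   9   7   7   9   9   8   9  10   8   8   9   9  10   7  10   9
206  10   9   9   9   9   9   8  10   7   8  10  1
[... 9809 characters left out ...]
  49  78  87  76  41  25  26  26  28  26  23  27  27  20  17  15  13  14  11  21  26  28  27  28  27  27  27  23  25  26  26  23  42 143 160 156 154 158 168 110
201  77  26   9  14  45  76  88  78  42  20  23  25  26  28  28  23  17  15  15   9   9  18  28  28  27  26  27  25  27  27  29  25  25  25  24  20  16 108 154 161 159 164 145  85
202   6  17  20  19  42  76  90  77  43  22  26  28  29  26  21  12  15  12  12  24  27  26  26  27  23  28  29  26  26  22  26  21  25  26  23  22  10  61 104 125 130 133  98  45
203  21  24  26  20  44  76  88  77  42  22  26  20  20  17  11  12  13  19  26  27  27  25  27  26  29  23  28  25  26  26  25  24  26  26  24  22  25  20  40  67  75  70  45  22
```

Run:
```python
from h import *
p=env.read_camera('scene')
ex=np.array([.9993,-.037,0]);ey=np.array([.037,.9993,0]);T=np.array([527.3,27.6,143.8])
for nm,a,b in(('rear',0,12),('front',-12,0)):
    print(nm,[pix(p,T+ex*u+ey*v+[0,0,k]).round(1).tolist() for u in(a,b) for v in(-10,10) for k in(-19,40)])
for z in(143.8,150,160): print('tip at',z,[pix(p,np.r_[(T+ex*u+ey*v)[:2],z]).round(1).tolist() for u in(-12,12) for v in(-10,10)])
for nm,im in(('closed',p['color']),('12mm',np.pad(cv2.resize(cv2.imread('pics/c7.png'),(125,100),interpolation=cv2.INTER_AREA),((155,145),(265,250),(0,0))))):
    g=cv2.cvtColor(im,cv2.COLOR_BGR2GRAY); print(nm,'cols 296..330')
    for r in range(168,198): print(r,''.join('#' if v<18 else '+' if v<45 else '-' if v<90 else 'o' if v<150 else ' ' for v in g[r,296:331]))
```

```text
rear [[308.2, 195.0], [308.2, 179.8], [313.4, 192.2], [313.6, 177.1], [310.7, 197.1], [310.8, 181.9], [315.9, 194.3], [316.2, 179.1]]
front [[305.8, 192.9], [305.6, 177.7], [311.0, 190.2], [311.0, 175.1], [308.2, 195.0], [308.2, 179.8], [313.4, 192.2], [313.6, 177.1]]
tip at 143.8 [[305.7, 188.1], [311.0, 185.4], [310.7, 192.3], [316.0, 189.5]]
tip at 150 [[305.7, 186.5], [311.0, 183.8], [310.7, 190.7], [316.0, 188.0]]
tip at 160 [[305.7, 184.0], [311.0, 181.3], [310.7, 188.1], [316.1, 185.4]]
closed cols 296..330
168     o+##++++--o-++++++++++++-------
169       o##+++----+++--+++++++-------
170        o###-----++#+++++++++-------
171         o+#------+###+++++--------+
172          o++--+----###++++------+++
173           o#++#+---o-+++++----+++++
174            #####+------++++++++++##
175           o######++-----#+++++++###
176            +#######+---+##++++#####
177            +########+--+###########
178           o+########--++###########
179            -########o o+###+#######
180            -########   o##--+######
181            -########   o##++#####++
182            o####
[... 1138 characters left out ...]
######o o##+-+######
181           -##+######+  o##++#####++
182           -##+######+  o##+###+++++
183           -##+#######o o####+--++++
184           o#########+  o+#+--o-++++
185            #########+  o--+-oo-++++
186           o+oo+#####-oo--++-oo-++++
187               o####+---++++-oo-++++
188               o##+---++++++-oo-++++
189             oo-#+--++++++++-oo-++++
190           ooooo-+++++++++++-oo-++++
191         oooooo-++++++++++++----++++
192       ooooo--+++++++++++++#++++++++
193     ooooo--++++++++++++++###+++++++
194   ooooo--++++++++++++++++##++++++++
195 oooooo--++++++++++++++++##+++++++++
196 oooo--++++++++++++++###++++++++++++
197 oo--++++++++++++++####+++++++++++++
```

Run:
```python
from h import *
print('nose',env.nose_length)
p=env.read_camera('scene')
def tip(T,yaw,half,tipd):
    ty=np.array([np.sin(yaw),-np.cos(yaw),0]);tx=np.array([np.cos(yaw),np.sin(yaw),0]);T=np.array(T)
    for sg in(1,-1): print(sg,tipd,[pix(p,T+ty*sg*h+tx*v-[0,0,tipd]).round(1).tolist() for h in(half,half+12) for v in(-10,10)])
print('c3, origin 250,150');[tip([602.9,-12.1,148.3],3.104,13,d) for d in(19,0,-14)]
print('c5, origin 335,130');[tip([467.8,385.4,45],3.104,13,d) for d in(19,0,-14)]
def show(f,sz,o,c0,c1,r0,r1):
    g=cv2.cvtColor(cv2.resize(cv2.imread(f)[:,:sz[0]*5 if 'c5' in f else None],sz,interpolation=cv2.INTER_AREA),cv2.COLOR_BGR2GRAY)
    print(f,'cols',c0)
    for r in range(r0,r1): print(r,''.join('#' if v<18 else '+' if v<45 else '-' if v<90 else 'o' if v<150 else ' ' for v in g[r-o[1],c0-o[0]:c1-o[0]]))
show('pics/c3.png',(150,120),(250,150),295,345,185,232)
show('pics/c5.png',(80,64),(335,130),350,400,140,190)
```

```text
nose 19.0
c3, origin 250,150
1 19 [[323.3, 211.8], [318.8, 208.0], [326.5, 210.0], [322.0, 206.2]]
-1 19 [[316.2, 215.8], [311.8, 211.9], [312.9, 217.6], [308.5, 213.7]]
1 0 [[323.5, 207.0], [319.0, 203.1], [326.7, 205.1], [322.2, 201.4]]
-1 0 [[316.3, 210.9], [311.8, 207.1], [312.9, 212.8], [308.5, 208.9]]
1 -14 [[323.6, 203.3], [319.0, 199.5], [326.9, 201.5], [322.3, 197.8]]
-1 -14 [[316.3, 207.3], [311.8, 203.4], [313.0, 209.2], [308.5, 205.3]]
c5, origin 335,130
1 19 [[377.8, 163.8], [374.0, 161.3], [380.1, 162.6], [376.2, 160.1]]
-1 19 [[372.9, 166.5], [369.0, 163.9], [370.5, 167.7], [366.7, 165.1]]
1 0 [[378.4, 159.7], [374.6, 157.2], [380.7, 158.5], [376.8, 156.0]]
-1 0 [[373.4, 162.4], [369.6, 159.8], [371.1, 163.6], [367.2, 161.0]]
1 -14 [[378.9, 156.6], [375.0, 154.1], [381.2, 155.4], [377.3, 152.9]]
-1 -14 [[373.9, 159.3], [370.0, 156.7], [371.5, 160.5], [367.6, 157.9]]
pics/c3.png cols 295
185 ++++++++++++++++++----++++++----+++-++++++++++o o-
186 ++++++++++++++++++--++++++++---+##++++++++++++++++
187 --+++++++++++++++#+++++++++++++##+++++++++++++++++
188 +++++--++++++#++
[... 4436 characters left out ...]
++++-------        
177          ooooooooo---------------+------          
178          ooooooooooo------------------o           
179        oooooooooooooo----------------             
180  oooooooooooooooooooooo----------+-               
181 o--ooooooooooooooooooooo------++-o                
182 +++-oooooooooooooooooooooo-++---                  
183 ++++--ooooooooooooooooooooo---                    
184 ++++++-ooooooooooooooooooo                        
185 +++++++-ooooooooooooooooo                         
186 ++++++++--ooooooooooooo                           
187 ++++++++++-oooooooo                               
188 +++++++++++--ooooo                                
189 +++++++++++++-oo
```

The pixels in c3, c5 and now all put the visible fingertips about 10–15 mm behind the reported TCP point, not 19 mm ahead. They are near z 157, just above the bar's top at 148.5, which explains the empty close. I'll open, go about 24 mm lower while watching force, and close again.

Emit:
drive_tool --rows '[[[0,0,0,0,0,0,0.6],[0,0,0,0,0,0,0.6],[0,0,0,0,0,0,0.6],[0,0,0,0,0,0,0.6],[0,0,0,0,0,0,0.6]]]'

```text
t: 22.32
eef_pos: [527.3, 27.6, 143.8]
tcp_rot: [-3.142, -0.0, 1.535]
ft_force: [1.2, 0.7, -0.5]
opening: 0.471
grip_force: 0.0
```

Emit:
drive_tool --rows '[[[0,0,0.01,0,0,0,0.6],[0,0,0.02,0,0,0,0.6],[0,0,0.015,0,0,0,0.6],[0,0,0,0,0,0,0.6]]]'

```text
t: 22.82
eef_pos: [527.2, 27.6, 132.1]
tcp_rot: [-3.141, -0.0, 1.535]
ft_force: [0.3, 0.0, -0.2]
opening: 0.597
grip_force: 0.0
```

Emit:
drive_tool --rows '[[[0,0,0.012,0,0,0,0.6],[0,0,0.012,0,0,0,0.6],[0,0,0,0,0,0,0.6]]]'

```text
t: 23.2
eef_pos: [527.2, 27.6, 126.3]
tcp_rot: [-3.141, -0.0, 1.535]
ft_force: [-0.3, 0.2, 0.2]
opening: 0.6
grip_force: 0.0
```

There's no contact, even though the nominal tip would already be inside the lid. So the offset is real.

Emit:
drive_tool --rows '[[[0,0,0.008,0,0,0,0.6],[0,0,0.008,0,0,0,0.5],[0,0,0.008,0,0,0,0.3],[0,0,0,0,0,0,0.2],[0,0,0,0,0,0,0.2]]]'

```text
t: 23.82
eef_pos: [527.4, 27.6, 120.6]
tcp_rot: [3.142, -0.0, 1.535]
ft_force: [-0.3, 0.1, 0.1]
opening: 0.244
grip_force: 0.0
```

Emit:
drive_tool --rows '[[[0,0,0,0,0,0,0.2],[0,0,0,0,0,0,0.15],[0,0,0,0,0,0,0.13],[0,0,0,0,0,0,0.12]]]'

```text
t: 24.32
eef_pos: [527.3, 27.6, 120.6]
tcp_rot: [3.142, -0.0, 1.535]
ft_force: [-0.3, -0.4, 0.0]
opening: 0.122
grip_force: 0.0
```

Run:
```python
from h import *
p=env.read_camera('scene');g=cv2.cvtColor(p['color'],cv2.COLOR_BGR2GRAY)
cv2.imwrite('pics/s8.png',p['color'])
for r in range(168,202): print(r,''.join('#' if v<18 else '+' if v<45 else '-' if v<90 else 'o' if v<150 else ' ' for v in g[r,290:335]))
```

```text
168       +#++++#+++++++++++++++++++---oo+#+++---
169       +#++++-o-+++++++++++++++++++-o--+++++++
170      o+#+#+----+++++++++++++++++#-----++--+++
171       o+##-----++++++++++++++++##-----+-+-+--
172         -#----+++++++++++++++++++------------
173          -#++++++++++++++++++++++-----------+
174           --  +++++++++++++++++++------------
175               +#+++++--+++++++++++-----------
176               +#++++---+#++++++++-----------+
177               -#+++----+#+++++++++-+------+++
178                -##------+##+++++--------+++++
179                o#++------+##++++------+++++##
180                o##+++++---+###++----+++++####
181                o##++###+----o-+++++++++######
182                 ##++####+---o-#++++++########
183                 ###+#####+---+#++++##########
184                 +#++######++-+###############
185                 -##########oo+############+++
186                 -##########oo-##++#######++++
187                 -##########--+##++######+++++
188                 -#+--######++###++####+++++++
189                 oooo-######+++#####+-++++++++
190                 oooo-######++++##+oo-++++++++
191               ooooo-+######+++###+---++++++++
192             ooooo--+#######++++++#+++++++++++
193           ooooo--+++######++++++##+++++++++++
194         ooooo--+++++####+++++++##++++++++++++
195       oooooo-+++++++##++++++++##+++++++++++++
196      ooooo--+++++++++++++++##++++++++++++++++
197      ooo--+++++++++++++++###+++++++++++++++++
198     ooo--+++++++++#+++++###++++++++++++++++++
199    o-oo-+++++++++##+++##+++++++++++++++++++++
200  o-+--o-+#++++###+######+++++++++++++++++++++
201 -+##--o-+#+++##++##++##++++++++++++++++++++++
```

The rear finger now covers the bar (cols 311–317, down to row 195) and the front one is hidden behind it, so the bar is straddled. Closing.

Emit:
drive_tool --rows '[[[0,0,0,0,0,0,0],[0,0,0,0,0,0,0],[0,0,0,0,0,0,0],[0,0,0,0,0,0,0]]]'

```text
t: 24.88
eef_pos: [526.8, 27.6, 120.5]
tcp_rot: [-3.141, -0.0, 1.535]
ft_force: [-5.5, -1.0, 3.1]
opening: 0.094
grip_force: 30.0
```

Gripped at 9 mm opening, but the tips reach only about 8 mm below the bar's axis. I'll reopen slightly, go 8 mm deeper and 0.7 mm forward, and regrip.

Emit:
drive_tool --rows '[[[0,0,0,0,0,0,0.2],[0,0,0,0,0,0,0.2],[0,-0.003,0.008,0,0,0,0.2],[0,0,0.012,0,0,0,0.2],[0,0,0.012,0,0,0,0.2]]]'

```text
t: 25.5
eef_pos: [526.6, 27.6, 112.3]
tcp_rot: [-3.142, -0.0, 1.535]
ft_force: [-1.2, -0.6, -0.1]
opening: 0.2
grip_force: 0.0
```

Emit:
drive_tool --rows '[[[0,0,0,0,0,0,0],[0,0,0,0,0,0,0],[0,0,0,0,0,0,0],[0,0,0,0,0,0,0]]]'

```text
t: 26.0
eef_pos: [526.8, 27.6, 112.6]
tcp_rot: [3.141, -0.0, 1.535]
ft_force: [3.0, -0.2, -3.9]
opening: 0.097
grip_force: 30.0
```

The grip is firm at 30 N. Now the arc to 50°, first rows as a check.

Emit:
drive_tool --rows '[[[0,0.001,-0.003,0,0,0,0],[0,0.003,-0.0095,0,0,0,0],[0,0.005,-0.0155,0,0,0,0],[0,0.0075,-0.021,0,0,0,0],[0,0.0105,-0.026,0,0,0,0]]]'

```text
t: 26.62
eef_pos: [533.4, 27.3, 131.4]
tcp_rot: [-3.141, -0.0, 1.534]
ft_force: [4.8, -0.8, -8.2]
opening: 0.098
grip_force: 30.0
```

Emit:
drive_tool --rows '[[[0,0,0,0,0,0,0],[0,0,0,0,0,0,0]]]'

```text
t: 26.88
eef_pos: [533.3, 27.3, 131.2]
tcp_rot: [3.142, -0.0, 1.535]
ft_force: [5.7, -1.5, -6.0]
opening: 0.098
grip_force: 30.0
```

Run:
```python
from h import *
p=env.read_camera('scene')
a,b=cv2.imread('pics/s8.png'),p['color']
d=cv2.absdiff(a,b).max(2)>25
print('changed px in lid front-right corner area',d[195:215,270:300].sum())
for o in('lid_handle','lid_hinge','scraper'):
    for r in env.place_of(o,p)[:1]: print(o,round(r['score'],2),w(p,r['at']).round(0))
for th in(0,7.3):
    t=np.radians(th); H=np.array([677,22,100.5]);ex=np.array([.9993,-.037,0]);ey=np.array([.037,.9993,0])
    print(th,[pix(p,H+ex*(-180*np.cos(t)+8*np.sin(t))+ey*v+[0,0,180*np.sin(t)+8*np.cos(t)]).round(1).tolist() for v in(-115,115)])
print(env.state()['opening'],env.state()['grip_force'])
g=cv2.cvtColor(b,cv2.COLOR_BGR2GRAY)
for r in range(172,212): print(r,''.join('#' if v<18 else '+' if v<45 else '-' if v<90 else 'o' if v<150 else ' ' for v in g[r,270:330]))
```

```text
changed px in lid front-right corner area 188
lid_handle 0.79 [532.  27. 163.]
lid_hinge 0.73 [673.  21. 104.]
scraper 0.65 [250. 286.   0.]
0 [[273.9, 208.4], [332.9, 177.8]]
7.3 [[273.9, 203.2], [333.7, 172.6]]
0.09772298235386162 29.997568130493164
172                                -#oo+++++++++++++++++++------
173                                    +#++++---++++++++++------
174                                    +#++#-----+++++++++------
175                                    -#+++----++++++++++++--+-
176                                     o##------+##+++++-------
177                                     o+#+------+##+++++------
178                                      -#+++++-o--+#++++---+++
179                                      -######+----+++++++++++
180                                      -#######+-----+#++++++#
181                                      -##+#####++---##++++###
182                                      o#++#######+--#########
183                                      o##########--+#########
184                                       ##+#######+-+###++####
185
[... 1051 characters left out ...]
-+####+#+++#+##-oo-##++###+####+#+++++++++++++++++
202        o-+###+##++#######---+######+#+++#+#+-+++++++++++++++
203      o-++++###+######++###+++############++-++++++++++++++++
204      ##++++#+#++++++##+#########+#########++++++++++++++++++
205      -#+++++###++###+###+###+###+######+###++++++++-++++-++-
206       #++++##+####+#+##+###+#+#######+#######++++++++++-----
207        +######+#+#+++##+##+++#++#########++###++++++++--+-+-
208        o###+#+###+###+##+#+##+++###+#+#+#+#+##+++++-+++++--+
209        o+###+#++#+#+##+#+#+#++###+#####+###+##+-+++--++++-+-
210         -+##++++#+#+#+####++#+##+##+######+#+#+-+++++-+++--+
211         --+##+######+#+#+#+##+#####+##+##+#++#+++--+-+--+--+
```

The lid follows: its front corner is at (275,203), as 7.3° predicts, and forces are small. Continuing the arc.

Emit:
drive_tool --rows '[[[0,0.0136,-0.0295,0,0,0,0],[0,0.0171,-0.0322,0,0,0,0],[0,0.0206,-0.0337,0,0,0,0],[0,0.0239,-0.034,0,0,0,0],[0,0.0268,-0.0331,0,0,0,0]]]'

```text
t: 27.7
eef_pos: [558.0, 26.5, 172.5]
tcp_rot: [-3.139, -0.0, 1.535]
ft_force: [-4.8, -1.4, -1.2]
opening: 0.097
grip_force: 30.0
```

Emit:
drive_tool --rows '[[[0,0.029,-0.0312,0,0,0,0],[0,0.0303,-0.0284,0,0,0,0],[0,0.0305,-0.0251,0,0,0,0],[0,0.0295,-0.0214,0,0,0,0],[0,0.0273,-0.0176,0,0,0,0]]]'

```text
t: 28.32
eef_pos: [594.3, 25.1, 204.8]
tcp_rot: [-3.139, 0.0, 1.535]
ft_force: [-10.8, -0.8, 10.6]
opening: 0.099
grip_force: 30.0
```

Emit:
drive_tool --rows '[[[0,0.024,-0.0139,0,0,0,0],[0,0.0198,-0.0104,0,0,0,0],[0,0.0147,-0.0072,0,0,0,0],[0,0.0091,-0.0042,0,0,0,0],[0,0.0031,-0.0014,0,0,0,0]]]'

```text
t: 28.95
eef_pos: [612.8, 24.5, 213.9]
tcp_rot: [-3.142, 0.0, 1.535]
ft_force: [-7.3, -1.0, 9.1]
opening: 0.095
grip_force: 30.0
```

Emit:
drive_tool --rows '[[[0,0,0,0,0,0,0],[0,0,0,0,0,0,0],[0,0,0,0,0,0,0]]]'

```text
t: 29.32
eef_pos: [612.7, 24.5, 213.9]
tcp_rot: [3.142, 0.0, 1.535]
ft_force: [-6.9, -1.8, 8.8]
opening: 0.094
grip_force: 30.0
```

Run:
```python
from h import *
H=np.array([676.8,22,100.5]);ex=np.array([.9993,-.037,0]);ey=np.array([.037,.9993,0])
s=env.state();print(s['eef_pos'],s['ft_force'],s['moment'],s['opening'],s['grip_force'])
for n in('scene','top'):
    p=env.read_camera(n)
    for o in('lid_handle','lid_hinge','scraper'):
        for r in env.place_of(o,p)[:2]: print(n,o,round(r['score'],2),w(p,r['at']).round(0))
    for th in(40,45,50,55):
        t=np.radians(th); print(th,[pix(p,H+ex*(-180*np.cos(t)+k*np.sin(t))+ey*v+[0,0,180*np.sin(t)+k*np.cos(t)]).round(1).tolist() for v in(-115,115) for k in (0,8)])
    im=p['color'].copy();t=np.radians(50)
    if n=='scene':
        cv2.imwrite('pics/c9.png',cv2.resize(im[130:280,240:420],(720,600),interpolation=cv2.INTER_CUBIC))
```

```text
[612.7130686   24.47630479 213.90531277] [-6.92795866 -1.78982858  8.83268401] [-0.25199857  1.46748978  0.03858935] 0.09425887153629035 30.002347826957703
scene lid_handle 0.65 [612.  23. 245.]
scene lid_hinge 0.58 [674.  23. 102.]
scene scraper 0.66 [465. 390.   4.]
scene scraper 0.62 [250. 286.  -1.]
40 [[280.3, 188.1], [281.3, 187.4], [343.6, 156.8], [344.9, 155.9]]
45 [[282.4, 186.9], [283.5, 186.3], [346.3, 155.3], [347.7, 154.6]]
50 [[284.7, 186.0], [286.0, 185.7], [349.2, 154.1], [350.8, 153.7]]
55 [[287.4, 185.7], [288.8, 185.6], [352.4, 153.4], [354.1, 153.2]]
top lid_hinge 0.46 [ 678. -380.    0.]
top scraper 0.73 [471. 387.   1.]
top scraper 0.64 [256. 286.  -3.]
40 [[360.1, 194.7], [360.4, 192.6], [279.5, 191.0], [279.4, 188.9]]
45 [[360.7, 190.4], [361.0, 188.1], [279.3, 186.7], [279.2, 184.4]]
50 [[361.3, 185.8], [361.6, 183.3], [279.1, 182.0], [279.0, 179.5]]
55 [[361.8, 180.8], [362.1, 178.2], [279.0, 177.0], [278.9, 174.4]]
```

View pics/c9.png

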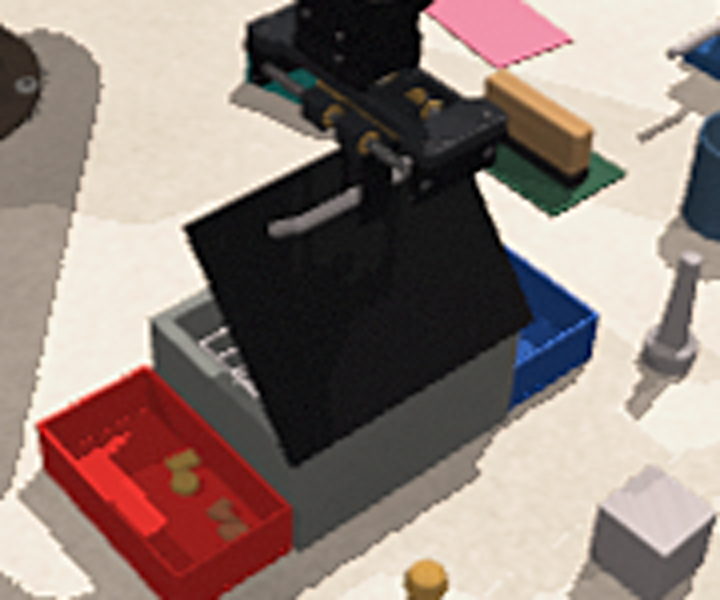

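The picture shows the lid raised at about 50°: front corner at crop (186,228), where 50° predicts about (183,224). The bar is in the gripper at (370,185), the scraper stands on its pad at (540,125), and the chips are in the red tray at (183,470) and (228,518). The kinematics also give 50.0°. I'll ease the 11 N radial strain slightly and then check again.

Emit:
drive_tool --rows '[[[0,-0.0025,-0.0055,0,0,0,0],[0,0,0,0,0,0,0],[0,0,0,0,0,0,0],[0,0,0,0,0,0,0]]]'

```text
t: 30.22
eef_pos: [612.3, 24.5, 213.8]
tcp_rot: [-3.141, -0.0, 1.535]
ft_force: [-4.9, -0.6, 3.7]
opening: 0.098
grip_force: 30.0
```

Run:
```python
from h import *
H=np.array([676.8,22,100.5]);ex=np.array([.9993,-.037,0]);ey=np.array([.037,.9993,0])
s=env.state();print(s['t'],s['eef_pos'],s['ft_force'],s['opening'],s['grip_force'])
d=(s['eef_pos']-[526.8,27.6,112.6]); print('theta',np.degrees(np.arctan2(43+d[2],150-d@ex))-15.995)
# silhouette fit of the lid's right edge (hinge corner to front corner) against bright surroundings: subpixel check, closed and now
p=env.read_camera('scene')
for nm,im,ths in(('closed',cv2.imread('pics/scene0.png'),(0,)),('now',p['color'],(46,48,50,52,54))):
    g=cv2.cvtColor(im,cv2.COLOR_BGR2GRAY).astype(np.float32)
    c=(273.9,208.4) if nm=='closed' else (285,187)
    print(nm);[print(r,g[r,int(c[0])-4:int(c[0])+7].astype(int)) for r in range(int(c[1])-4,int(c[1])+5)]
for n in('scene','top'):
  q=env.read_camera(n)
  for r in env.place_of('lid_handle',q)[:1]: X=w(q,r['at'])-H; print(n,X.round(0),'theta',np.degrees(np.arctan2(X[2],-X@ex))-16)
```

```text
30.225 [612.33284591  24.49501649 213.80055644] [-4.94610155 -0.59890455  3.7020776 ] 0.09777180339903901 30.001588761806488
theta 49.935428443958436
closed
204 [218 217 217 216 213 212 214 215 216 220 224]
205 [216 217 216 216 216 218 218 220 224 231 240]
206 [217 215 215 218 219 222 225 230 241 192 127]
207 [214 213 216 220 223 229 238 187 128  77  25]
208 [218 219 219 220 226 176 153 102  21   9  18]
209 [219 219 217 218 228 142  46  27  13  23  23]
210 [218 215 216 216 227 156  43   4  19  26  26]
211 [218 218 214 216 221 222 129   9   9  22  25]
212 [219 216 213 212 214 224 224 155  53  11  24]
now
183 [217 216 217 230 236 236 238 248 254 219 148]
184 [227 232 232 236 240 248 254 219 149  88  23]
185 [237 236 235 238 249 215 145  87  23   0   9]
186 [237 237 237 243 178  75  19   0   8  12  15]
187 [234 235 237 247 181  52   0  12  15  15  18]
188 [235 234 236 246 187  62   0  10  15  16  14]
189 [237 235 236 242 246 179  69   9  14  18  16]
190 [237 237 237 237 247 191  67   2  12  18  15]
191 [235 237 237 236 240 247 148   0  13  14  19]
scene [-62.   4. 147.] theta 50.9331066653086
```

Kinematics give 49.9° and the corner pixels about 50.8°, with the strain relaxed and the grip at 30 N. Handing in.

```bash
python3 -c "
from cell import env
print(env.job_done())"
```

```text
the job is handed in; nothing more can be done
None
```

I handed the job in at about 30 s: all four offcuts were swept into the red tray with the scraper, the scraper stands released on its green pad, and the gripper is holding the lid at about 50° (49.9° by arm position, about 51° by camera).

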